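Sweep loose nuts off the teardown tray into the parts bin

ROBOT

A 6-joint arm with a two-finger parallel gripper is mounted at the origin on the work surface. World frame = base frame: x ahead of the robot, y to its left, z up, the work surface at z = 0. Lengths are in mm, angles in rad, forces in N, time in s.
With the tool pointing down it reaches from about 350 to 975 mm from the base axis. Payload 7.1 kg.
Tool frame: the origin (TCP) lies midway between the tips of the shut fingers; the grasp point (between the pads) lies 19 mm behind it; z points along the fingers, y is the line along which they close (so a half turn about z gives the same grasp; the last joint's range is limited). The gripper opens to 88 mm and grips with 3 to 60 N. Pads are 20 mm wide; open, the fingers measure 115 mm over their backs; the gripper's body (75 mm by 178 mm) begins 61 mm behind the grasp point.
Start: joints at [1.197, 0.423, 1.63, -0, 1.089, -0.019], TCP at [217.094, 586.067, 188.275] pointing down, gripper open.
Joint ranges: [-3, 3], [-0.9, 2.11], [0.09, 2.58], [-1.31, 4.45], [0.11, 2.69], [-2.54, 2.54]. Speed limits (rad/s): [2.39, 2.39, 3.01, 3.14, 3.14, 3.14].

INTERFACE

Orientations are given as a rotation vector (axis times angle).
In Python, from workcell import ctrl gives the robot as it stands.
- The arm moves only by the shell command python3 -m pendant 'ROWS'. ROWS is a JSON object of lists of equal length, an entry for each row: "grip": the opening, from -1 (shut) to 1 (fully open); "linear": the shift along the tool's x, y, z in mm, a list of three; "angular": the turn, a rotation vector about the tool's x, y, z in rad, a list of three. In form: {"grip": [grip, ...], "linear": [[tx, ty, tz], ...], "angular": [[ax, ay, az], ...]}. A call has 1 to 12 rows; each row shifts and turns the commanded pose from where the row before left it, along the tool's axes as they then stand; what a row does not reach is not made up. A row lasts 1/12 s, in which the tool goes at most 41.7 mm and 7.16 degrees, less where a joint would pass 70% of its speed; a pose out of reach is approached as far as the arm can. A call with a gripper value outside its range is refused whole. The fingers move at their own pace and stop on an object; the grip force is fixed at half the most. Time passes only in rows, so rows that do not move let the fingers close. It gives the time, the measured TCP pose, the force, the opening and the grip force at its end, in the units of the state.
- ctrl.get_obs(): the state, without advancing time (a new reading comes with each control period).
- ctrl.get_image(name): name is "scene" or "top" or "wrist"; returns the picture (400x640x3 uint8, red, green, blue); there is no depth.
- ctrl.camera_params(name): a dict with "vfov" (degrees; the focal length in pixels is half the picture's height over the tangent of half this angle, whatever the lens; pixels are square), "cx", "cy" (the principal point, pixels), "k1" (the pictures are not rectified: a ray, as slopes to the right and down, at radius r is drawn at 1 + k1 r^2 times it, then the intrinsics apply), "R" (3x3) and "t" (3): a world point X has camera coordinates R X + t; the wrist camera has in their place "T_tool_cam" (4x4, takes a point from camera to tool coordinates, whose origin is the TCP and whose axes are the flange's). Camera axes: x right, y down, z forward; pixel columns grow to the right and rows downward; lengths in mm; the calibration is good to about 2 mm. A picture is of the moment at which its call begins: read the wrist's pose just before it. camera_params takes no time and is no camera call.
- ctrl.close_job(): hands the job in; it is judged then, once.
The state is a dict: "t": time; "qpos": joint angles; "qvel": joint speeds; "joint_torque": joint torques, N m; "ee_pos": TCP position; "orientation": TCP orientation; "ft_force": force on the tool from outside, world axes, zero at the start; "moment": the same for the moment, N m; "width": finger opening in mm; "grasp_force": force on a finger pad.
Only numpy, scipy, OpenCV 4.12 (cv2) and the standard library are available. Lean on these libraries where they do the work, as an engineer would, in place of code of your own. Each camera call takes 0.05 s, during which the arm holds its last target. There are 200 camera calls.

TASK

The strip-down is finished: with your fingertips sweep the three loose steel nuts across the teardown tray and over its open lip, so that all three drop into the red parts bin tucked under that edge. Push the nuts along the tray only, do not pick any up, and leave the brass bush and the grease tin standing where they are, and the bin and everything else on the bench in place.

Things in the scene. Friction and masses are not known exactly. Their poses are not given: they have to be found in the camera images.
- tray: fixed grey steel tray with a black rubber mat, on legs. Origin at bench level (z = 0) below it. Flat face 70 mm up, x -130 to 130 mm, y -165 to 135 mm in the tray's frame. The +y side is open (bare steel lip, level with the mat, a clear drop into the bin); the other three sides have a 3 mm thick rim 18 mm above the face. Yaw -0.2 to 0.2 rad.
- tray_lip (a point): middle of the open lip's edge, at the level of the working face (70 mm above the bench); same axes as the tray: +y points out over the lip, x runs along it.
- bin: red plastic open bin, loose, 0.6 kg, standing on the bench, tucked 20 to 25 mm under the lip; outside 260 mm (x, along the lip) by 110 mm (y) by 60 mm high, walls and floor 4 mm. Origin: centre of its underside, axes parallel to the tray's. Its centre is 30 to 35 mm out beyond the lip and up to 12 mm either way along it from the lip's middle.
- nut1: bright steel M20 hex nut, 30 mm across flats, 35 mm across corners, 16 mm high, with a 17 mm bore, about 65 g, lying flat on the tray's mat. Origin: centre of its underside, z up.
- nut2: bright steel M20 hex nut, 30 mm across flats, 35 mm across corners, 16 mm high, with a 17 mm bore, about 65 g, lying flat on the tray's mat. Origin: centre of its underside, z up.
- nut3: bright steel M20 hex nut, 30 mm across flats, 35 mm across corners, 16 mm high, with a 17 mm bore, about 65 g, lying flat on the tray's mat. Origin: centre of its underside, z up.
- bush: brass bush standing upright on the tray among the nuts: flange 34 mm in diameter, body 29 mm, 40 mm high, 0.18 kg. Not to be moved. Origin: centre of its underside. Nuts and bush stand one each, in any order, in four lanes about 57 mm apart that run from back to lip.
- grease_tin: small round blue tin with a yellow lid, 34 mm in diameter, 30 mm high, standing on the tray near its back rim (the side at -y). Not to be moved. Origin: centre of its underside.
- spray_can: yellow and black spray can with a red cap, 67 mm in diameter, 194 mm high, standing on the bench at the left rear. Origin: centre of its underside. A bystander.
- oil_bottle: blue plastic bottle with a red cap, 52 mm in diameter, 130 mm high, standing on the bench at the right rear. Origin: centre of its underside. A bystander.
- screw_jar: glass jar with a green cap, 68 mm in diameter, 75 mm high, standing on the bench at the right. Origin: centre of its underside. A bystander.
- screwdriver: screwdriver with a red handle, about 200 mm long, lying on the bench at the left along its own x. A bystander.
- hammer: hammer with a pale wooden handle, about 260 mm long, lying on the bench at the right along its own x. A bystander.
There are look-alikes about, which are no part of the job. Leave any black or turquoise look-alike of the nut1 alone.

How it is judged (in metres and radians):
At the end, for the whole second after the job is handed in: All three nuts lie at rest inside the red bin (within its walls and below its rim); the bin is upright and within 20 mm of where it stood; the bush and the grease tin stand upright within 12 mm of where they stood; the other loose things are within 20 mm of where they lay (x of nut1 in the frame of bin between -0.13 and 0.13 m and y of nut1 in the frame of bin between -0.055 and 0.055 m and height (world z) of each of nut1, nut2, nut3 below 0.056 m and linear speed of each of nut1, nut2, nut3 below 0.02 m/s and x of nut2 in the frame of bin between -0.13 and 0.13 m and y of nut2 in the frame of bin between -0.055 and 0.055 m and x of nut3 in the frame of bin between -0.13 and 0.13 m and y of nut3 in the frame of bin between -0.055 and 0.055 m and distance of each of bin, spray_can, oil_bottle, screw_jar, screwdriver, hammer from where it was at the start of the episode below 0.02 m and angle between bin's own z axis and vertical below 0.1 rad and distance of each of bush, grease_tin from where it was at the start of the episode below 0.012 m and angle between each of bush, grease_tin's own z axis and vertical below 0.15 rad); the robot touches nothing.
It fails at once if a nut is picked up (more than 30 mm above the tray's mat) (height (world z) of any of nut1, nut2, nut3 above 0.1 m).
It fails at once if a nut falls on the bench outside the bin ((height (world z) of nut1 below 0.052 m and (x of nut1 in the frame of bin below -0.14 m or x of nut1 in the frame of bin above 0.14 m or y of nut1 in the frame of bin below -0.065 m or y of nut1 in the frame of bin above 0.065 m)) or (height (world z) of nut2 below 0.052 m and (x of nut2 in the frame of bin below -0.14 m or x of nut2 in the frame of bin above 0.14 m or y of nut2 in the frame of bin below -0.065 m or y of nut2 in the frame of bin above 0.065 m)) or (height (world z) of nut3 below 0.052 m and (x of nut3 in the frame of bin below -0.14 m or x of nut3 in the frame of bin above 0.14 m or y of nut3 in the frame of bin below -0.065 m or y of nut3 in the frame of bin above 0.065 m))).
It fails at once if the bush or the grease tin is shifted more than 12 mm or tipped (distance of any of bush, grease_tin from where it was at the start of the episode above 0.012 m or angle between any of bush, grease_tin's own z axis and vertical above 0.15 rad).
It fails at once if the bin is shifted more than 20 mm (distance of bin from where it was at the start of the episode above 0.02 m).
It fails at once if another loose thing on the bench is moved more than 20 mm (distance of any of spray_can, oil_bottle, screw_jar, screwdriver, hammer from where it was at the start of the episode above 0.02 m).
It also fails if it takes over 56 s, if anything falls off the work surface, if the arm or the gripper's body presses on something with over 40 N, if the wrist force passes 120 N, or if a joint passes its speed limit or range.

## Working session

There is one attempt and no reset: what is moved stays moved. The work goes in short steps, Python scripts to look and compute and a shell command to move; the robot and the scene stay as the last step left them, time stands still between calls to the robot, and variables do not carry over. Pictures are saved under pics/ and viewed, at most 10 in all, crops included, and the job is handed in when it is done.

```bash
mkdir -p pics
cat > h.py <<'E'
import numpy as np, cv2
from scipy.spatial.transform import Rotation as Ro
from workcell import ctrl
def snap(n,f):
    o=ctrl.get_obs(); im=ctrl.get_image(n); cv2.imwrite('pics/'+f,im[:,:,::-1]); return o,im
def cam(n):
    p=ctrl.camera_params(n); f=200/np.tan(np.radians(p['vfov'])/2); return p,f
def px2w(n,uv,z,o=None):
    p,f=cam(n); d=np.array([(uv[0]-p['cx'])/f,(uv[1]-p['cy'])/f]); s=d.copy()
    for _ in range(30): s=d/(1+p['k1']*(s@s))
    r=np.array([*s,1])
    if n=='wrist':
        T=np.array(p['T_tool_cam']);R=Ro.from_rotvec(o['orientation']).as_matrix()
        D=R@T[:3,:3]@r; C=R@T[:3,3]+np.array(o['ee_pos'])
    else:
        R=np.array(p['R']);D=R.T@r;C=-R.T@np.array(p['t'])
    return C+D*(z-C[2])/D[2]
def w2px(n,X):
    p,f=cam(n);c=np.array(p['R'])@X+np.array(p['t']);s=c[:2]/c[2];s=s*(1+p['k1']*(s@s));return s*f+[p['cx'],p['cy']]
E
python3 - <<'E'
from h import *
o,_=snap('top','top.png'); snap('scene','scene.png')
print(o['t'],o['ee_pos'],o['orientation'],o['width'])
for n in('top','scene'):
    p,f=cam(n);R=np.array(p['R']);print(n,-R.T@np.array(p['t']),f,p['k1'])
E
```

```text
0.0 [216.89361098 585.51924344 187.50703968] [-5.54333614e-01 -3.09202202e+00  2.32409005e-03] 87.49196198715909
top [ 301.76291561  -42.98783639 1567.93057274] 434.66925612784127 -0.07538423474345211
scene [1314.89466609  196.73751098  922.10485828] 403.52975571470716 0.022317210020984937
```

View pics/top.png

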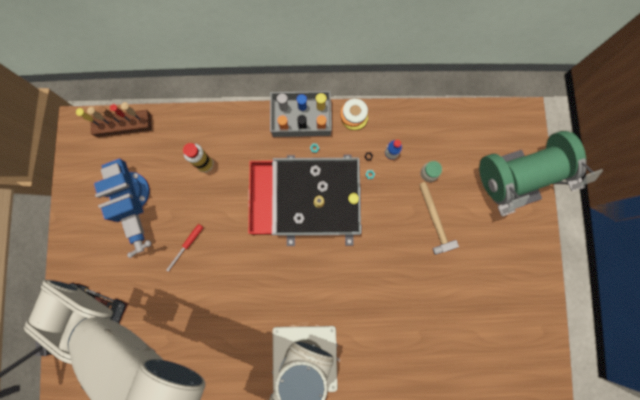

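View pics/scene.png

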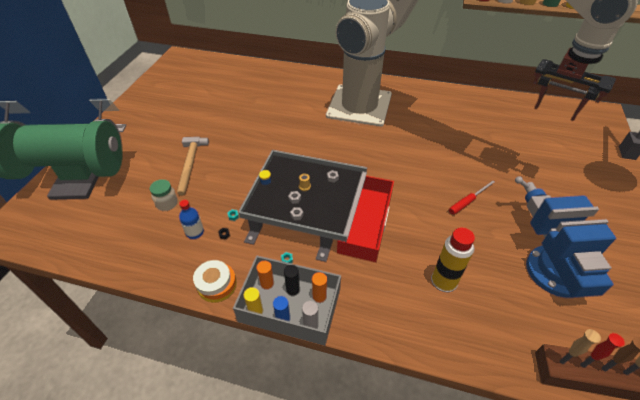

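The top view shows the red bin at (261,198), left of the tray (about 275–360, 158–236). The nuts are near (315,170), (323,186) and (299,218), the bush near (319,201) and the tin near (354,198). The black and turquoise look-alikes lie off the tray, on the bench. I'll zoom in to refine these.

Run:
```python
from h import *
im=cv2.imread('pics/top.png')
c=cv2.resize(im[148:248,240:370],None,fx=6,fy=6,interpolation=cv2.INTER_CUBIC)
cv2.imwrite('pics/crop.png',c)
g=im[148:248,240:370].astype(int)
# bright blobs on mat
m=((g.min(2)>110)).astype(np.uint8)
n,l,s,ct=cv2.connectedComponentsWithStats(m)
for i in range(1,n):
    if s[i,4]>8: print(s[i],ct[i]+[240,148])
hsv=cv2.cvtColor(im[148:248,240:370],cv2.COLOR_BGR2HSV)
red=(((hsv[...,0]<6)|(hsv[...,0]>174))&(hsv[...,1]>180)&(hsv[...,2]>90)).astype(np.uint8)
k=max(cv2.findContours(red,0,1)[0],key=cv2.contourArea);print('red',cv2.minAreaRect(k),cv2.boxPoints(cv2.minAreaRect(k))+[240,148])
```

```text
[69  0  8  4 18] [312.72222222 149.05555556]
[ 31   7  89  80 751] [295.95206391 191.66711052]
[70 17 11 11 76] [314.71052632 170.34210526]
[125  21   5   9  28] [367.21428571 172.85714286]
[77 33 11 11 78] [322.15384615 185.87179487]
[110  38  12  48 158] [357.51265823 208.36075949]
[76 49  7  7 33] [318.84848485 200.09090909]
[54 65 10 10 79] [298.51898734 217.51898734]
[47 91  7  6 34] [290.32352941 241.55882353]
[106  90   7   7  39] [348.87179487 240.87179487]
red ((19.96876335144043, 40.99934768676758), (19.016706466674805, 54.40486145019531), 1.1934894323349) [[249.89587784 215.99782562]
 [251.02906799 161.60477066]
 [270.04164886 162.00086975]
 [268.90845871 216.3939209 ]]
```

View pics/crop.png

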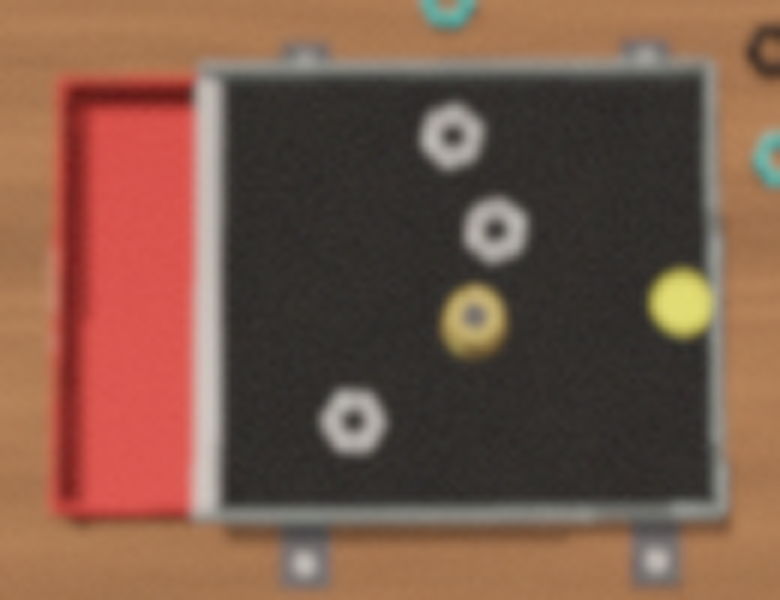

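The crop shows the nuts at about (453,136), (496,230) and (353,422). The bush is at (475,318) and the tin at (682,302). The lip edge runs from (199,66) to (192,518), and the bin's outer edge from (62,78) to (52,514).

Run:
```python
from h import *
q=lambda u,v,z:px2w('top',((u+.5)/6-.5+240,(v+.5)/6-.5+148),z)
for n,a in dict(nutA=(453,136,86),nutB=(496,230,86),nutC=(353,422,86),bush=(475,314,110),tin=(682,302,100),lipT=(199,78,70),lipB=(193,508,70),backT=(710,64,88),backB=(724,514,88),outT=(62,76,60),outB=(52,514,60)).items(): print(n,q(*a).round(1))
for u in((314.71,170.34),(322.15,185.87),(298.52,217.52)):print(px2w('top',u,86).round(1))
L=q(199,78,70);K=q(193,508,70);d=(L-K)[:2];print('lipdir',np.degrees(np.arctan2(d[1],d[0])),np.hypot(*d))
L=q(710,64,88);K=q(724,514,88);d=(L-K)[:2];print('back',np.degrees(np.arctan2(d[1],d[0])),np.hypot(*d))
L=q(62,76,60);K=q(52,514,60);d=(L-K)[:2];print('bin',np.degrees(np.arctan2(d[1],d[0])),np.hypot(*d))
o=ctrl.get_obs();print(Ro.from_rotvec(o['orientation']).as_matrix().round(3))
```

```text
nutA [649.1 -49.2  86. ]
nutB [592.8 -73.   86. ]
nutC [482.5  11.2  86. ]
bush [539.8 -59.6 110. ]
tin [ 546.2 -178.   100. ]
lipT [691.  100.4  70. ]
lipB [436.3 104.5  70. ]
backT [ 689.  -200.4   88. ]
backB [ 425.6 -199.    88. ]
outT [696.5 183.3  60. ]
outB [435.2 187.3  60. ]
[648.8 -47.9  86. ]
[593.  -72.7  86. ]
[483.9  10.8  86. ]
lipdir -0.9096021112222226 254.65831407829907
back -0.3130384375749157 263.4307068499414
bin -0.8936365175899648 261.34709637315655
[[-0.938  0.347 -0.   ]
 [ 0.347  0.938 -0.001]
 [ 0.    -0.001 -1.   ]]
```

```bash
python3 -m pendant '{"grip":[-0.66,-0.66,-0.66,-0.66,-0.66,-0.66,-0.66,-0.66,-0.66,-0.66,-0.66,-0.66],"linear":[[0,0,0],[0,0,0],[0,0,0],[0,0,0],[0,0,0],[0,0,0],[0,0,0],[0,0,0],[0,0,0],[0,0,0],[0,0,0],[0,0,0]],"angular":[[0,0,0.11],[0,0,0.11],[0,0,0.11],[0,0,0.11],[0,0,0.11],[0,0,0.11],[0,0,0.11],[0,0,0.11],[0,0,0.11],[0,0,0.11],[0,0,0.11],[0,0,0.02]]}'
python3 - <<'E'
from h import *
o=ctrl.get_obs();print(o['width'],Ro.from_rotvec(o['orientation']).as_matrix().round(3))
E
```

```text
t: 1.1
ee_pos: [217.0, 585.8, 187.8]
orientation: [2.241, 2.201, -0.001]
ft_force: [-1.1, 1.3, -0.1]
width: 15.3
grasp_force: 0.0
15.329462734831061 [[ 0.018  1.    -0.   ]
 [ 1.    -0.018 -0.001]
 [-0.001 -0.    -1.   ]]
```

```bash
python3 -m pendant '{"grip":[-0.66,-0.66,-0.66,-0.66,-0.66,-0.66,-0.66,-0.66,-0.66,-0.66,-0.66,-0.66],"linear":[[-15,10,0],[-30,20,0],[-30,20,0],[-30,20,0],[-30,20,0],[-30,20,0],[-30,20,0],[-30,20,0],[-30,20,0],[-30,20,0],[-30,20,0],[-30,20,0]],"angular":[[0,0,0],[0,0,0],[0,0,0],[0,0,0],[0,0,0],[0,0,0],[0,0,0],[0,0,0],[0,0,0],[0,0,0],[0,0,0],[0,0,0]]}'
python3 -m pendant '{"grip":[-0.66,-0.66,-0.66,-0.66,-0.66,-0.66,-0.66,-0.66,-0.66,-0.66,-0.66,-0.66],"linear":[[-30,20,0],[-30,20,0],[-30,20,0],[-30,20,0],[-30,20,0],[-30,20,0],[-30,20,0],[-30,20,0],[-30,20,0],[-30,20,0],[-30,10,0],[0,0,0]],"angular":[[0,0,0],[0,0,0],[0,0,0],[0,0,0],[0,0,0],[0,0,0],[0,0,0],[0,0,0],[0,0,0],[0,0,0],[0,0,0],[0,0,0]]}'
python3 - <<'E'
from h import *
o,_=snap('wrist','w1.png');print(o['ee_pos'],Ro.from_rotvec(o['orientation']).as_matrix().round(3))
E
```

```text
t: 2.1
ee_pos: [442.5, 235.3, 188.2]
orientation: [2.233, 2.209, -0.001]
ft_force: [0.5, 1.2, 0.1]
width: 14.9
grasp_force: 0.0
t: 3.1
ee_pos: [648.6, -100.9, 188.0]
orientation: [2.236, 2.204, -0.001]
ft_force: [-0.3, 0.2, 0.1]
width: 14.8
grasp_force: 0.0
[ 648.60538691 -100.8737994   187.96955611] [[ 0.015  1.     0.001]
 [ 1.    -0.015 -0.002]
 [-0.002  0.001 -1.   ]]
```

View pics/w1.png

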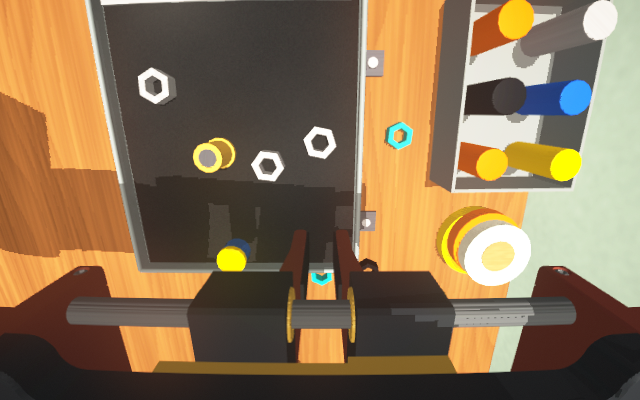

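The wrist view shows the fingers in front, the nuts at (319,142), (268,166) and (154,86), the bush top at (208,158) and the tin at (231,260). I'll cross-check these against the top camera.

Run:
```python
from h import *
o=ctrl.get_obs()
for u,z in(((319,142),86),((268,166),86),((154,86),86),((208,158),110),((231,259),100)):print(px2w('wrist',u,z,o).round(1))
```

```text
[647.1 -46.6  86. ]
[592.3 -71.   86. ]
[482.6  12.2  86. ]
[538.5 -57.9 110. ]
[ 545.6 -173.7  100. ]
```

The two cameras agree to about 2 mm. Next I'll descend to z of about 76 and push nut A.

```bash
python3 -m pendant '{"grip":[-0.66,-0.66,-0.66,-0.66,-0.66,-0.66,-0.66,-0.66,-0.66,-0.66,-0.66,-0.66],"linear":[[0,0,20],[0,0,25],[0,0,25],[0,0,20],[0,0,12],[0,0,6],[0,0,3],[0,0,0],[5,0,0],[8,0,0],[8,0,0],[8,0,0]],"angular":[[0,0,0],[0,0,0],[0,0,0],[0,0,0],[0,0,0],[0,0,0],[0,0,0],[0,0,0],[0,0,0],[0,0,0],[0,0,0],[0,0,0]]}'
python3 -m pendant '{"grip":[-0.66,-0.66,-0.66,-0.66,-0.66,-0.66,-0.66,-0.66,-0.66,-0.66,-0.66,-0.66],"linear":[[8,0,0],[8,0,0],[8,0,0],[8,0,0],[8,0,0],[8,0,0],[8,0,0],[8,0,0],[8,0,0],[8,0,0],[8,0,0],[8,0,0]],"angular":[[0,0,0],[0,0,0],[0,0,0],[0,0,0],[0,0,0],[0,0,0],[0,0,0],[0,0,0],[0,0,0],[0,0,0],[0,0,0],[0,0,0]]}'
python3 - <<'E'
from h import *
snap('wrist','w2.png')
E
```

```text
t: 4.15
ee_pos: [648.4, -65.0, 78.1]
orientation: [2.236, 2.205, 0.001]
ft_force: [-0.3, 0.7, 0.3]
width: 14.8
grasp_force: 0.0
t: 5.15
ee_pos: [649.4, 30.7, 77.3]
orientation: [2.237, 2.206, 0.0]
ft_force: [0.4, -0.2, 0.1]
width: 15.2
grasp_force: 0.0
```

View pics/w2.png

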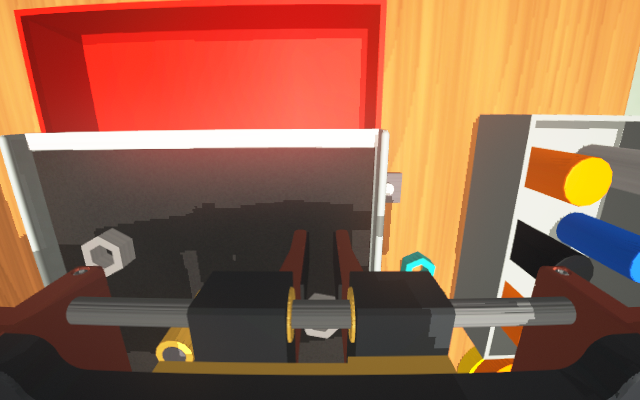

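The wrist view shows nut C at (108,252), and another nut at about (320,315) between the fingers. I'll locate that one.

Run:
```python
from h import *
o=ctrl.get_obs();print(o['ee_pos'])
for u in((320,315),(320,335),(108,252),(300,235)):print(px2w('wrist',u,86,o).round(1))
p,f=cam('wrist');print(np.array(p['T_tool_cam']).round(2))
_,im=snap('top','t2.png')
c=cv2.resize(cv2.imread('pics/t2.png')[148:248,240:370],None,fx=6,fy=6,interpolation=cv2.INTER_CUBIC);cv2.imwrite('pics/t2c.png',c)
```

```text
[649.40536495  32.03070922  77.29134164]
[648.6 -41.8  86. ]
[648.3 -61.7  86. ]
[489.1  15.3  86. ]
[635.1  28.   86. ]
[[   0.     -0.96   -0.29   79.2 ]
 [   1.     -0.      0.      0.58]
 [  -0.     -0.29    0.96 -196.29]
 [   0.      0.      0.      1.  ]]
```

View pics/t2c.png

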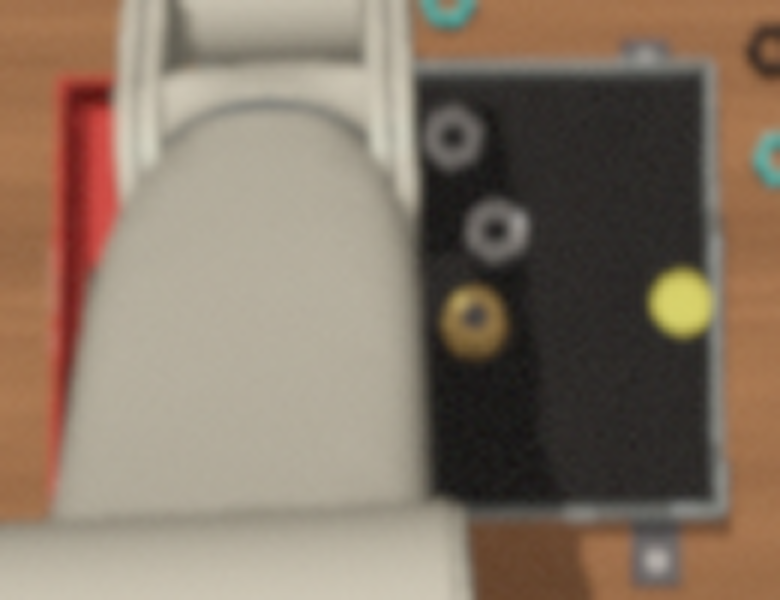

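The top view shows nut A still at (453,136), unmoved. So the fingers passed over it and the tips must sit higher than the TCP. I'll check the tip pixel against the expected tool depth.

Run:
```python
from h import *
p,f=cam('wrist');T=np.linalg.inv(np.array(p['T_tool_cam']))
for x in(-10,10):
  for z in(0,-10,-20,-30):
    for y in (7.5,21):
      c=T@[x,y,z,1];s=c[:2]/c[2];s=s*(1+p['k1']*(s@s));print(x,y,z,(s*f+[p['cx'],p['cy']]).round())
c=cv2.resize(cv2.imread('pics/w2.png')[210:360,230:410],None,fx=4,fy=4,interpolation=cv2.INTER_CUBIC);cv2.imwrite('pics/w2c.png',c)
```

```text
-10 7.5 0 [330. 237.]
-10 21 0 [347. 237.]
-10 7.5 -10 [330. 243.]
-10 21 -10 [349. 243.]
-10 7.5 -20 [331. 249.]
-10 21 -20 [350. 249.]
-10 7.5 -30 [331. 256.]
-10 21 -30 [352. 256.]
10 7.5 0 [330. 212.]
10 21 0 [348. 212.]
10 7.5 -10 [330. 217.]
10 21 -10 [350. 217.]
10 7.5 -20 [331. 222.]
10 21 -20 [351. 222.]
10 7.5 -30 [331. 228.]
10 21 -30 [353. 228.]
```

View pics/w2c.png

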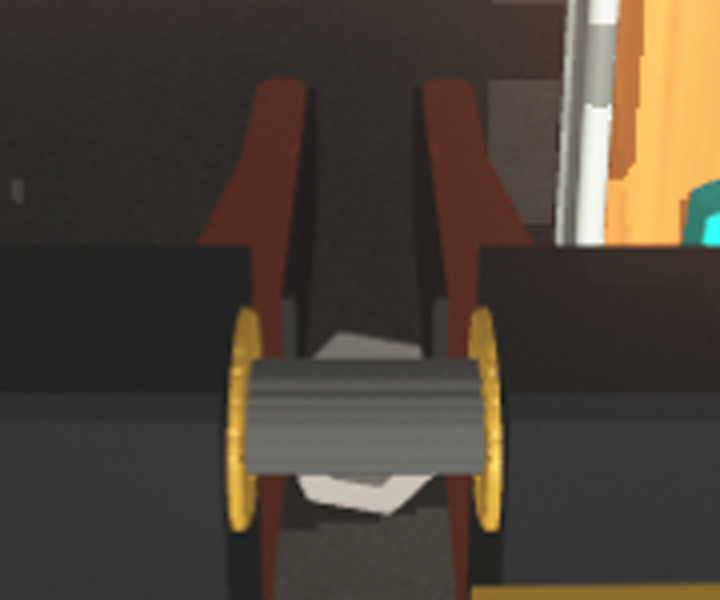

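The tip front shows at image row 230, where 212 was expected, so the tips probably sit above the TCP with the fingers at this opening. The mat is clear below the fingers, so I'll probe gently downward using the force reading.

```bash
python3 -m pendant '{"grip":[-0.66,-0.66,-0.66,-0.66,-0.66,-0.66],"linear":[[0,0,2],[0,0,1],[0,0,1],[0,0,1],[0,0,0],[0,0,0]],"angular":[[0,0,0],[0,0,0],[0,0,0],[0,0,0],[0,0,0],[0,0,0]]}'
python3 - <<'E'
from h import *
snap('scene','s2.png')
c=cv2.resize(cv2.imread('pics/s2.png')[120:270,220:420],None,fx=4,fy=4,interpolation=cv2.INTER_CUBIC);cv2.imwrite('pics/s2c.png',c)
E
```

```text
t: 5.75
ee_pos: [649.3, 29.7, 72.2]
orientation: [-2.237, -2.205, 0.0]
ft_force: [0.8, 0.0, -0.2]
width: 14.7
grasp_force: 0.0
```

View pics/s2c.png

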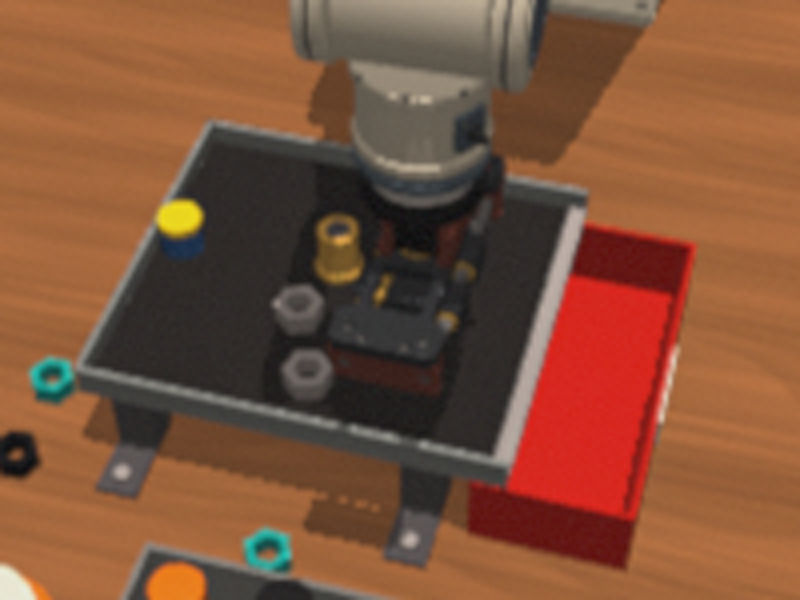

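The scene view shows the nuts at (300,308) and (307,375), untouched, and the fingers still hovering above the mat. The tips cleared the 86 mm nut top with the TCP at 77, so they are at least 9 mm above the TCP and I can go lower.

```bash
python3 -m pendant '{"grip":[-0.66,-0.66,-0.66,-0.66,-0.66,-0.66],"linear":[[0,0,2],[0,0,2],[0,0,2],[0,0,2],[0,0,0],[0,0,0]],"angular":[[0,0,0],[0,0,0],[0,0,0],[0,0,0],[0,0,0],[0,0,0]]}'
```

```text
t: 6.3
ee_pos: [649.2, 30.0, 64.0]
orientation: [-2.237, -2.206, 0.001]
ft_force: [0.3, -0.1, -0.8]
width: 14.6
grasp_force: 0.0
```

Run:
```python
from h import *
# nominal forward check: where tips are, from scene: jaw left/right lower edges (crop px/4+offset)
q=lambda u,v:((u+.5)/4-.5+220,(v+.5)/4-.5+120)
print(w2px('scene',np.array([650,30,72])), [w2px('scene',np.array([649.3,29.7,z])).round(1) for z in(70,80,90,100,110)])
o,_=snap('wrist','w3.png');print(o['ee_pos'],o['ft_force'])
_=snap('scene','s3.png')
c=cv2.resize(cv2.imread('pics/s3.png')[185:230,285:345],None,fx=12,fy=12,interpolation=cv2.INTER_CUBIC);c=cv2.convertScaleAbs(c,alpha=2.2,beta=10);cv2.imwrite('pics/s3c.png',c)
```

```text
[324.32112167 221.4941907 ] [array([324.3, 221.7]), array([324.3, 219.4]), array([324.3, 217. ]), array([324.4, 214.6]), array([324.4, 212.2])]
[649.19023961  29.97670114  64.01316476] [ 0.28912386 -0.09514468 -0.77714119]
```

View pics/s3c.png

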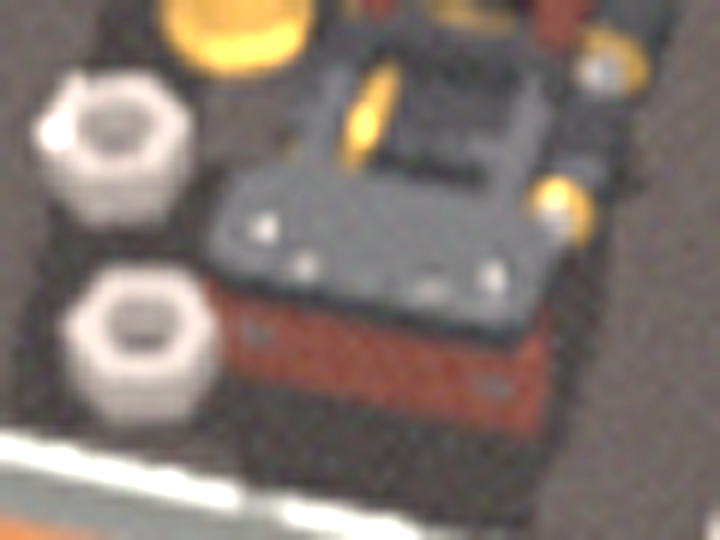

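The red gripper end block spans (205–545, 280–430) in this crop, and its lower edge centre is at about (380,410). Both nuts are unmoved. I'll work out the body height from that edge.

Run:
```python
from h import *
print((380.5/12-.5+285,410.5/12-.5+185))
for x in(690,706,720,738):
    print(x,[w2px('scene',np.array([x,30,z])).round(0).tolist() for z in(120,135,144,155,170)])
p,f=cam('wrist');T=np.linalg.inv(np.array(p['T_tool_cam']))
im=cv2.imread('pics/w3.png')
def P(*X):
    c=T@[*X,1];s=c[:2]/c[2];s=s*(1+p['k1']*(s@s));return tuple((s*f+[p['cx'],p['cy']]))
for d in range(0,60,10): print(-d,np.round(P(0,7.5,-d)),np.round(P(0,16,-d)))
```

```text
(316.2083333333333, 218.70833333333334)
690 [[321.0, 221.0], [321.0, 218.0], [321.0, 215.0], [321.0, 213.0], [321.0, 209.0]]
706 [[319.0, 226.0], [319.0, 223.0], [319.0, 220.0], [319.0, 217.0], [319.0, 213.0]]
720 [[317.0, 230.0], [317.0, 227.0], [317.0, 225.0], [317.0, 222.0], [317.0, 218.0]]
738 [[315.0, 236.0], [315.0, 232.0], [315.0, 230.0], [315.0, 227.0], [315.0, 223.0]]
0 [330. 225.] [341. 225.]
-10 [330. 230.] [342. 230.]
-20 [331. 236.] [343. 236.]
-30 [331. 242.] [344. 242.]
-40 [332. 250.] [346. 250.]
-50 [332. 257.] [347. 257.]
```

The reading of the tips is inconclusive, and the TCP is defined for shut fingers. I'll raise, shut the fingers, and compare the tip row numerically.

```bash
python3 -m pendant '{"grip":[-0.66,-0.66,-0.66,-1,-1,-1,-1,-1],"linear":[[0,0,-10],[0,0,-10],[0,0,-6],[0,0,0],[0,0,0],[0,0,0],[0,0,0],[0,0,0]],"angular":[[0,0,0],[0,0,0],[0,0,0],[0,0,0],[0,0,0],[0,0,0],[0,0,0],[0,0,0]]}'
python3 - <<'E'
from h import *
o,_=snap('wrist','w4.png');print(o['width'])
for n in('w2','w3','w4'):
    im=cv2.imread(f'pics/{n}.png').astype(int);b,g,r=im[...,0],im[...,1],im[...,2]
    m=((r>55)&(r>1.6*g)&(r>1.6*b)&(r<140))
    for v in range(200,275,6):
        c=np.where(m[v,270:370])[0]+270
        if len(c):
            s=np.split(c,np.where(np.diff(c)>2)[0]+1);print(n,v,[(x[0],x[-1]) for x in s if len(x)>2])
E
```

```text
t: 7.07
ee_pos: [649.0, 30.0, 89.9]
orientation: [-2.237, -2.205, 0.001]
ft_force: [-0.0, 0.3, 0.5]
width: 0.3
grasp_force: 0.0
0.3150742067558124
w2 230 [(np.int64(296), np.int64(304)), (np.int64(337), np.int64(346))]
w2 236 [(np.int64(293), np.int64(305)), (np.int64(336), np.int64(348))]
w2 242 [(np.int64(292), np.int64(305)), (np.int64(337), np.int64(350))]
w2 248 [(np.int64(291), np.int64(304)), (np.int64(337), np.int64(351))]
w2 254 [(np.int64(288), np.int64(303)), (np.int64(338), np.int64(353))]
w2 260 [(np.int64(285), np.int64(302)), (np.int64(339), np.int64(356))]
w2 266 [(np.int64(282), np.int64(301)), (np.int64(340), np.int64(360))]
w2 272 [(np.int64(293), np.int64(301)), (np.int64(341), np.int64(349))]
w3 230 [(np.int64(296), np.int64(304)), (np.int64(337), np.int64(346))]
w3 236 [(np.int64(293), np.int64(305)), (np.int64(336), np.int64(348))]
w3 242 [(np.int64(292), np.int64(305)), (np.int64(337), np.int64(349))]
w3 248 [(np.int64(291), np.int64(304)), (np.int64(337), np.int64(351))]
w3 254 [(np.int64(288), np.int64(303)), (np.int64(338), np.int64(353))]
w3 260 [(np.int64(285), np.int64(302)), (np.int64(339), np.int64(356))]
w3 266 [(np.int64(282), np.int64(302)), (np.int64(340), np.int64(360))]
w3 272 [(np.int64(293), np.int64(301)), (np.int64(341), np.int64(349))]
w4 230 [(np.int64(308), np.int64(316)), (np.int64(325), np.int64(334))]
w4 236 [(np.int64(306), np.int64(317)), (np.int64(324), np.int64(335))]
w4 242 [(np.int64(305), np.int64(317)), (np.int64(324), np.int64(336))]
w4 248 [(np.int64(304), np.int64(317)), (np.int64(324), np.int64(337))]
w4 254 [(np.int64(302), np.int64(317)), (np.int64(324), np.int64(339))]
w4 260 [(np.int64(299), np.int64(317)), (np.int64(324), np.int64(342))]
w4 266 [(np.int64(297), np.int64(317)), (np.int64(325), np.int64(344))]
w4 272 []
```

The tip row does not depend on the opening. Both the tip row and the finger scale put the tips about 25–30 mm behind the reported TCP, and the body height agrees. I'll descend further and find the mat by touch.

```bash
python3 -m pendant '{"grip":[-0.66,-0.66,-0.66,-0.66,-0.66,-0.66,-0.66],"linear":[[0,0,10],[0,0,10],[0,0,8],[0,0,4],[0,0,2],[0,0,0],[0,0,0]],"angular":[[0,0,0],[0,0,0],[0,0,0],[0,0,0],[0,0,0],[0,0,0],[0,0,0]]}'
```

```text
t: 7.7
ee_pos: [649.4, 30.0, 56.2]
orientation: [-2.237, -2.206, 0.0]
ft_force: [-0.3, 0.4, 0.8]
width: 14.6
grasp_force: 0.0
```

```bash
python3 -m pendant '{"grip":[-0.66,-0.66,-0.66,-0.66],"linear":[[0,0,2],[0,0,2],[0,0,0],[0,0,0]],"angular":[[0,0,0],[0,0,0],[0,0,0],[0,0,0]]}'
```

```text
t: 8.03
ee_pos: [649.4, 30.0, 52.3]
orientation: [2.237, 2.206, 0.0]
ft_force: [-0.4, -0.0, -0.4]
width: 14.9
grasp_force: 0.0
```

```bash
python3 -m pendant '{"grip":[-0.66,-0.66,-0.66,-0.66],"linear":[[0,0,2],[0,0,1],[0,0,0],[0,0,0]],"angular":[[0,0,0],[0,0,0],[0,0,0],[0,0,0]]}'
```

```text
t: 8.37
ee_pos: [649.3, 30.0, 49.2]
orientation: [-2.237, -2.206, 0.0]
ft_force: [0.7, 0.5, -0.5]
width: 14.8
grasp_force: 0.0
```

```bash
python3 -m pendant '{"grip":[-0.66,-0.66,-0.66,-0.66],"linear":[[0,0,1],[0,0,1],[0,0,0],[0,0,0]],"angular":[[0,0,0],[0,0,0],[0,0,0],[0,0,0]]}'
```

```text
t: 8.7
ee_pos: [649.3, 30.0, 47.2]
orientation: [-2.237, -2.206, 0.0]
ft_force: [0.1, 0.2, -0.0]
width: 14.9
grasp_force: 0.0
```

```bash
python3 -m pendant '{"grip":[-0.66,-0.66,-0.66,-0.66],"linear":[[0,0,1],[0,0,1],[0,0,0],[0,0,0]],"angular":[[0,0,0],[0,0,0],[0,0,0],[0,0,0]]}'
```

```text
t: 9.03
ee_pos: [649.3, 30.0, 45.2]
orientation: [-2.237, -2.206, 0.0]
ft_force: [-0.2, -0.3, -0.8]
width: 14.9
grasp_force: 0.0
```

```bash
python3 -m pendant '{"grip":[-0.66,-0.66,-0.66,-0.66],"linear":[[0,0,1],[0,0,1],[0,0,0],[0,0,0]],"angular":[[0,0,0],[0,0,0],[0,0,0],[0,0,0]]}'
```

```text
t: 9.37
ee_pos: [649.3, 30.0, 43.2]
orientation: [-2.237, -2.206, 0.0]
ft_force: [0.4, -0.7, -0.1]
width: 14.9
grasp_force: 0.0
```

```bash
python3 -m pendant '{"grip":[-0.66,-0.66,-0.66,-0.66],"linear":[[0,0,1],[0,0,1],[0,0,0],[0,0,0]],"angular":[[0,0,0],[0,0,0],[0,0,0],[0,0,0]]}'
```

```text
t: 9.7
ee_pos: [649.3, 30.0, 41.2]
orientation: [-2.237, -2.206, 0.0]
ft_force: [-1.0, -0.6, 0.2]
width: 15.1
grasp_force: 0.0
```

```bash
python3 -m pendant '{"grip":[-0.66,-0.66,-0.66,-0.66],"linear":[[0,0,1],[0,0,1],[0,0,0],[0,0,0]],"angular":[[0,0,0],[0,0,0],[0,0,0],[0,0,0]]}'
```

```text
t: 10.03
ee_pos: [649.3, 29.9, 39.2]
orientation: [-2.237, -2.206, 0.0]
ft_force: [0.2, 0.1, 0.3]
width: 15.0
grasp_force: 0.0
```

```bash
python3 -m pendant '{"grip":[-0.66,-0.66,-0.66,-0.66],"linear":[[0,0,1],[0,0,1],[0,0,0],[0,0,0]],"angular":[[0,0,0],[0,0,0],[0,0,0],[0,0,0]]}'
```

```text
t: 10.37
ee_pos: [649.3, 30.0, 37.2]
orientation: [-2.237, -2.206, 0.0]
ft_force: [0.7, -0.1, 0.1]
width: 15.1
grasp_force: 0.0
```

Still no contact. The finger scale (24 px for 14.5 mm) implies the tips are about 45 mm behind the reported TCP, and a 178 mm wide body fits that too. I'll keep probing.

```bash
python3 -m pendant '{"grip":[-0.66,-0.66,-0.66,-0.66],"linear":[[0,0,1],[0,0,1],[0,0,0],[0,0,0]],"angular":[[0,0,0],[0,0,0],[0,0,0],[0,0,0]]}'
```

```text
t: 10.7
ee_pos: [649.5, 30.0, 36.0]
orientation: [2.237, 2.206, 0.0]
ft_force: [-2.1, 0.1, 5.5]
width: 14.7
grasp_force: 2.9
```

```bash
python3 -m pendant '{"grip":[-0.66,-0.66,-0.66,-0.66],"linear":[[0,0,1],[0,0,1],[0,0,0],[0,0,0]],"angular":[[0,0,0],[0,0,0],[0,0,0],[0,0,0]]}'
```

```text
t: 11.03
ee_pos: [649.6, 30.0, 35.9]
orientation: [2.237, 2.206, 0.001]
ft_force: [-8.0, 0.7, 20.6]
width: 15.2
grasp_force: 10.3
```

Run:
```python
from h import *
o,_=snap('wrist','w5.png');p,f=cam('wrist');print(f,o['ee_pos'])
# refined: where would nut A and C (known world) project; does camera agree with ee_pos at this height?
T=np.linalg.inv(np.array(p['T_tool_cam']));R=Ro.from_rotvec(o['orientation']).as_matrix()
for dz in(0,20,40):
  for X in((483,11.5,86),(691,100.4,70),(436.3,104.5,70)):
    t=R.T@(np.array(X)-o['ee_pos']-[0,0,dz]);c=T@[*t,1];s=c[:2]/c[2];s=s*(1+p['k1']*(s@s));print(dz,X,(s*f+[p['cx'],p['cy']]).round())
```

```text
281.96296710427765 [649.5854875   29.97239258  35.88544301]
0 (483, 11.5, 86) [ 54. 285.]
0 (691, 100.4, 70) [391. 130.]
0 (436.3, 104.5, 70) [-35. 134.]
20 (483, 11.5, 86) [ 78. 269.]
20 (691, 100.4, 70) [384. 128.]
20 (436.3, 104.5, 70) [ -2. 132.]
40 (483, 11.5, 86) [ 99. 255.]
40 (691, 100.4, 70) [378. 127.]
40 (436.3, 104.5, 70) [ 26. 130.]
```

View pics/w5.png

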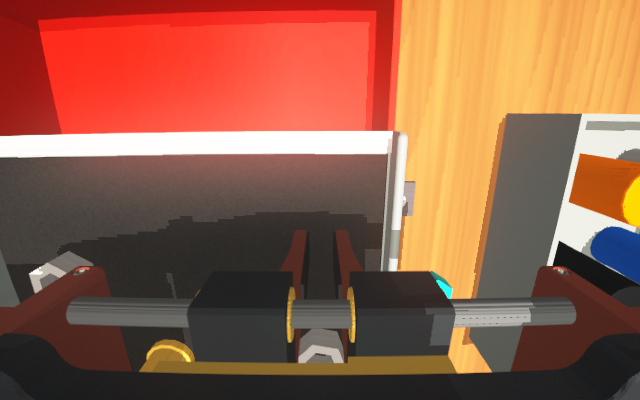

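The fingertips touched the mat (10 N per pad) at a TCP z of 36. So the tips are 34 mm behind the reported TCP, and the body stays well above the bush. The picture shows nut A still behind the fingers at (320,350), the lip at row 140, and the bin beyond it. I'll lift, go back behind nut A, and descend to a TCP z of 40, which puts the tips at about 74.

```bash
python3 -m pendant '{"grip":[-0.66,-0.66,-0.66,-0.66,-0.66,-0.66,-0.66,-0.66,-0.66,-0.66,-0.66,-0.66],"linear":[[0,0,-15],[0,0,-25],[0,0,-20],[-15,0,0],[-30,0,0],[-30,0,0],[-30,0,0],[-20,0,0],[-5,0,0],[0,0,20],[0,0,20],[0,0,8]],"angular":[[0,0,0],[0,0,0],[0,0,0],[0,0,0],[0,0,0],[0,0,0],[0,0,0],[0,0,0],[0,0,0],[0,0,0],[0,0,0],[0,0,0]]}'
```

```text
t: 12.08
ee_pos: [645.5, -99.8, 42.4]
orientation: [-2.235, -2.203, 0.003]
ft_force: [-0.2, -0.1, -0.0]
width: 15.3
grasp_force: 0.0
```

```bash
python3 -m pendant '{"grip":[-0.66,-0.66,-0.66,-0.66,-0.66,-0.66,-0.66],"linear":[[0,0,5],[0,0,0],[5,0,0],[8,0,0],[8,0,0],[8,0,0],[8,0,0]],"angular":[[0,0,0],[0,0,0],[0,0,0],[0,0,0],[0,0,0],[0,0,0],[0,0,0]]}'
```

```text
t: 12.67
ee_pos: [648.5, -61.9, 41.0]
orientation: [2.236, 2.206, 0.001]
ft_force: [1.0, -0.4, 0.8]
width: 14.9
grasp_force: 0.5
```

```bash
python3 -m pendant '{"grip":[-0.66,-0.66,-0.66,-0.66,-0.66,-0.66,-0.66,-0.66,-0.66,-0.66,-0.66,-0.66],"linear":[[8,0,0],[8,0,0],[8,0,0],[8,0,0],[8,0,0],[8,0,0],[8,0,0],[8,0,0],[8,0,0],[8,0,0],[8,0,0],[8,0,0]],"angular":[[0,0,0],[0,0,0],[0,0,0],[0,0,0],[0,0,0],[0,0,0],[0,0,0],[0,0,0],[0,0,0],[0,0,0],[0,0,0],[0,0,0]]}'
python3 - <<'E'
from h import *
o,im=snap('wrist','w6.png');_,t=snap('top','t6.png')
print(o['ee_pos'])
g=im.astype(int);m=((g.min(2)>90)&(g.max(2)-g.min(2)<40)).astype(np.uint8)
n,l,s,ct=cv2.connectedComponentsWithStats(m)
for i in range(1,n):
    if s[i,4]>40 and 130<ct[i][1]<270 and ct[i][0]<400: print(s[i],ct[i].round(),px2w('wrist',ct[i],86,o).round())
E
```

```text
t: 13.67
ee_pos: [649.4, 33.8, 40.2]
orientation: [-2.237, -2.206, 0.0]
ft_force: [0.2, -0.2, 0.6]
width: 14.7
grasp_force: 0.6
[649.36158715  33.78569026  40.2427096 ]
[    0   137   413   135 10983] [239. 162.] [607.  89.  86.]
[ 293  181   58   63 2263] [322. 213.] [651.  60.  86.]
[ 37 253  61  36 714] [ 62. 269.] [488.  24.  86.]
```

Nut A is moving ahead of the fingers, now at (651,60). I'll push it over the lip, then lift and return for nut B.

```bash
python3 -m pendant '{"grip":[-0.66,-0.66,-0.66,-0.66,-0.66,-0.66,-0.66,-0.66,-0.66,-0.66,-0.66,-0.66],"linear":[[8,0,0],[8,0,0],[8,0,0],[8,0,0],[8,0,0],[8,0,0],[8,0,0],[8,0,0],[8,0,0],[5,0,0],[0,0,0],[0,0,-15]],"angular":[[0,0,0],[0,0,0],[0,0,0],[0,0,0],[0,0,0],[0,0,0],[0,0,0],[0,0,0],[0,0,0],[0,0,0],[0,0,0],[0,0,0]]}'
python3 -m pendant '{"grip":[-0.66,-0.66,-0.66,-0.66,-0.66,-0.66,-0.66,-0.66,-0.66,-0.66,-0.66,-0.66],"linear":[[0,0,-20],[0,0,-25],[-15,-4,0],[-30,-8,0],[-30,-8,0],[-30,-8,0],[-30,-8,0],[-30,-8,0],[-30,-8,0],[-25,-6,0],[-10,0,0],[0,0,0]],"angular":[[0,0,0],[0,0,0],[0,0,0],[0,0,0],[0,0,0],[0,0,0],[0,0,0],[0,0,0],[0,0,0],[0,0,0],[0,0,0],[0,0,0]]}'
python3 - <<'E'
from h import *
o,im=snap('wrist','w7.png');print(o['ee_pos'])
g=im.astype(int);m=((g.min(2)>130)&(g.max(2)-g.min(2)<40)).astype(np.uint8)
n,l,s,ct=cv2.connectedComponentsWithStats(m)
for i in range(1,n):
    if s[i,4]>100: print(s[i],ct[i].round(),px2w('wrist',ct[i],86,o).round(),px2w('wrist',ct[i],20,o).round())
E
```

```text
t: 14.77
ee_pos: [648.2, 109.9, 53.0]
orientation: [-2.234, -2.204, 0.007]
ft_force: [-1.5, 0.6, 0.3]
width: 14.6
grasp_force: 0.0
t: 15.77
ee_pos: [589.0, -121.9, 100.9]
orientation: [2.24, 2.201, 0.0]
ft_force: [0.3, 0.1, 0.3]
width: 14.8
grasp_force: 0.0
[ 588.98044298 -121.87024113  100.8666249 ]
[  76    0   66  298 1866] [105. 131.] [429. -50.  86.] [379. -53.  20.]
[436   0  22 201 262] [447. 103.] [682. -35.  86.] [710. -33.  20.]
[ 435    0   41  286 1973] [456. 136.] [691. -59.  86.] [722. -64.  20.]
[ 554    0   86  307 8516] [609. 162.] [818. -80.  86.] [889. -91.  20.]
[ 138   11   47   56 1303] [161.  38.] [483.  10.  86.] [449.  27.  20.]
[229 131  26  27 526] [241. 144.] [532. -62.  86.] [514. -69.  20.]
[ 301  136   46   43 1070] [323. 157.] [593. -73.  86.] [593. -83.  20.]
[455 307  78   6 289] [490. 310.] [ 743. -214.   86.] [ 790. -268.   20.]
[454 313  81  14 936] [492. 319.] [ 746. -225.   86.] [ 795. -282.   20.]
[448 344  21  29 216] [456. 359.] [ 719. -271.   86.] [ 759. -342.   20.]
```

Nut A has left the tray and nut B is at (593,-73). I'll descend behind it and push.

```bash
python3 -m pendant '{"grip":[-0.66,-0.66,-0.66,-0.66,-0.66,-0.66,-0.66,-0.66,-0.66,-0.66,-0.66,-0.66],"linear":[[0,3,15],[0,0,20],[0,0,15],[0,0,8],[0,0,3],[0,0,0],[5,0,0],[8,0,0],[8,0,0],[8,0,0],[8,0,0],[8,0,0]],"angular":[[0,0,0],[0,0,0],[0,0,0],[0,0,0],[0,0,0],[0,0,0],[0,0,0],[0,0,0],[0,0,0],[0,0,0],[0,0,0],[0,0,0]]}'
python3 -m pendant '{"grip":[-0.66,-0.66,-0.66,-0.66,-0.66,-0.66,-0.66,-0.66,-0.66,-0.66,-0.66,-0.66],"linear":[[8,0,0],[8,0,0],[8,0,0],[8,0,0],[8,0,0],[8,0,0],[8,0,0],[8,0,0],[8,0,0],[8,0,0],[8,0,0],[8,0,0]],"angular":[[0,0,0],[0,0,0],[0,0,0],[0,0,0],[0,0,0],[0,0,0],[0,0,0],[0,0,0],[0,0,0],[0,0,0],[0,0,0],[0,0,0]]}'
cat >> h.py <<'E'
def blobs(f):
    o,im=snap('wrist',f);print(o['ee_pos'].round(1))
    g=im.astype(int);m=((g.min(2)>90)&(g.max(2)-g.min(2)<40)).astype(np.uint8)
    n,l,s,ct=cv2.connectedComponentsWithStats(m)
    for i in range(1,n):
        if s[i,4]>100 and ct[i][0]<460: print(s[i],ct[i].round(),px2w('wrist',ct[i],86,o).round(),px2w('wrist',ct[i],20,o).round())
E
python3 -c "
from h import *
blobs('w8.png')"
```

```text
t: 16.82
ee_pos: [593.1, -73.3, 39.7]
orientation: [2.236, 2.206, 0.0]
ft_force: [0.2, -0.8, -0.1]
width: 15.1
grasp_force: 0.4
t: 17.82
ee_pos: [594.2, 22.5, 39.3]
orientation: [-2.237, -2.206, 0.0]
ft_force: [0.8, -0.8, -0.1]
width: 14.9
grasp_force: 0.4
[594.2  22.5  39.3]
[ 376   31   49   51 1094] [400.  56.] [635. 129.  86.] [652. 141.  20.]
[   42   116   447   183 10318] [272. 131.] [571.  94.  86.] [560.  91.  20.]
[  11  122   50  158 1469] [ 35. 196.] [430.  61.  86.] [357.  43.  20.]
[ 292  182   59   63 1858] [322. 213.] [596.  49.  86.] [596.  26.  20.]
[ 113  249   52   49 1217] [139. 273.] [483.  11.  86.] [433. -29.  20.]
```

Nut A lies in the bin at about (652,141), and nut B is in front of the fingers at (596,49). I'll finish B, then go to C.

```bash
python3 -m pendant '{"grip":[-0.66,-0.66,-0.66,-0.66,-0.66,-0.66,-0.66,-0.66,-0.66,-0.66,-0.66,-0.66],"linear":[[8,0,0],[8,0,0],[8,0,0],[8,0,0],[8,0,0],[8,0,0],[8,0,0],[8,0,0],[8,0,0],[8,0,0],[7,0,0],[0,0,0]],"angular":[[0,0,0],[0,0,0],[0,0,0],[0,0,0],[0,0,0],[0,0,0],[0,0,0],[0,0,0],[0,0,0],[0,0,0],[0,0,0],[0,0,0]]}'
python3 -m pendant '{"grip":[-0.66,-0.66,-0.66,-0.66,-0.66,-0.66,-0.66,-0.66,-0.66,-0.66,-0.66,-0.66],"linear":[[0,0,-15],[0,0,-25],[0,0,-20],[-10,-10,0],[-25,-20,0],[-30,-20,0],[-30,-20,0],[-30,-20,0],[-20,-15,0],[-5,-6,0],[0,0,0],[0,0,0]],"angular":[[0,0,0],[0,0,0],[0,0,0],[0,0,0],[0,0,0],[0,0,0],[0,0,0],[0,0,0],[0,0,0],[0,0,0],[0,0,0],[0,0,0]]}'
python3 -c "
from h import *
blobs('w9.png')"
```

```text
t: 18.87
ee_pos: [595.5, 110.1, 39.3]
orientation: [-2.236, -2.207, -0.0]
ft_force: [-0.8, -0.3, -0.0]
width: 14.5
grasp_force: 0.0
t: 19.87
ee_pos: [483.1, -39.6, 99.6]
orientation: [2.238, 2.204, 0.001]
ft_force: [0.7, 0.4, 0.4]
width: 14.9
grasp_force: 0.0
[483.1 -39.6  99.6]
[437   0  28   8 191] [450.   3.] [571. 110.  86.] [599. 132.  20.]
[  228    19   393   253 16191] [441.  98.] [571.  50.  86.] [598.  53.  20.]
[ 298  131   43   49 1272] [318. 155.] [483.  10.  86.] [482.   1.  20.]
[  0 204  14  50 357] [  4. 235.] [213. -51.  86.] [127. -79.  20.]
[384 245  24  21 380] [396. 255.] [546. -73.  86.] [ 565. -108.   20.]
[ 74 303 115   3 145] [134. 304.] [ 315. -119.   86.] [ 262. -169.   20.]
[  67  306  122   21 2083] [127. 316.] [ 305. -132.   86.] [ 249. -186.   20.]
[ 291  310   60   19 1076] [321. 319.] [ 483. -136.   86.] [ 482. -191.   20.]
[299 357  45   6 202] [322. 360.] [ 483. -183.   86.] [ 482. -253.   20.]
```

```bash
python3 -m pendant '{"grip":[-0.66,-0.66,-0.66,-0.66,-0.66,-0.66,-0.66,-0.66,-0.66,-0.66,-0.66,-0.66],"linear":[[0,0,15],[0,0,20],[0,0,15],[0,0,7],[0,0,3],[0,0,0],[5,0,0],[8,0,0],[8,0,0],[8,0,0],[8,0,0],[8,0,0]],"angular":[[0,0,0],[0,0,0],[0,0,0],[0,0,0],[0,0,0],[0,0,0],[0,0,0],[0,0,0],[0,0,0],[0,0,0],[0,0,0],[0,0,0]]}'
python3 -m pendant '{"grip":[-0.66,-0.66,-0.66,-0.66,-0.66,-0.66,-0.66,-0.66],"linear":[[8,0,0],[8,0,0],[8,0,0],[8,0,0],[8,0,0],[8,0,0],[8,0,0],[0,0,0]],"angular":[[0,0,0],[0,0,0],[0,0,0],[0,0,0],[0,0,0],[0,0,0],[0,0,0],[0,0,0]]}'
python3 -c "
from h import *
blobs('w10.png')"
```

```text
t: 20.92
ee_pos: [483.2, 6.3, 39.6]
orientation: [2.236, 2.206, 0.001]
ft_force: [-0.3, 0.1, -0.5]
width: 15.0
grasp_force: 0.5
t: 21.58
ee_pos: [483.8, 62.6, 39.2]
orientation: [-2.236, -2.207, -0.0]
ft_force: [0.4, 0.2, 0.4]
width: 14.9
grasp_force: 0.0
[483.8  62.6  39.2]
[  217   181   423    90 11011] [399. 201.] [529.  95.  86.] [548.  75.  20.]
[  67  313  121   14 1152] [132. 319.] [360.  16.  86.] [305. -39.  20.]
[292 316  59  12 665] [321. 322.] [484.  15.  86.] [484. -42.  20.]
```

Nut C is at the lip, merged with the lip blob. I'll finish the push, lift, and back off to look.

```bash
python3 -m pendant '{"grip":[-0.66,-0.66,-0.66,-0.66,-0.66,-0.66,-0.66,-0.66,-0.66,-0.66,-0.66,-0.66],"linear":[[6,0,0],[8,0,0],[8,0,0],[8,0,0],[8,0,0],[8,0,0],[2,0,0],[0,0,0],[0,0,-20],[0,0,-30],[0,0,-30],[0,0,-20]],"angular":[[0,0,0],[0,0,0],[0,0,0],[0,0,0],[0,0,0],[0,0,0],[0,0,0],[0,0,0],[0,0,0],[0,0,0],[0,0,0],[0,0,0]]}'
python3 -m pendant '{"grip":[-0.66,-0.66,-0.66,-0.66,-0.66,-0.66,-0.66,-0.66,-0.66,-0.66],"linear":[[-15,15,-15],[-20,20,-20],[-20,20,-20],[-20,20,-20],[-10,10,-5],[0,0,0],[0,0,0],[0,0,0],[0,0,0],[0,0,0]],"angular":[[0,0,0],[0,0,0],[0,0,0],[0,0,0],[0,0,0],[0,0,0],[0,0,0],[0,0,0],[0,0,0],[0,0,0]]}'
python3 - <<'E'
from h import *
o,im=snap('wrist','w11.png');print(o['ee_pos'].round(1))
g=im.astype(int);m=((g.min(2)>100)&(g.max(2)-g.min(2)<60)).astype(np.uint8)
n,l,s,ct=cv2.connectedComponentsWithStats(m)
for i in range(1,n):
    X=px2w('wrist',ct[i],20,o)
    if s[i,4]>60 and 420<X[0]<720 and -60<X[1]<200: print(s[i],X.round(),px2w('wrist',ct[i],86,o).round())
r=im.astype(int);red=((r[...,0]>110)&(r[...,1]<70)&(r[...,2]<70)).astype(np.uint8)
k=max(cv2.findContours(red,0,1)[0],key=cv2.contourArea);b=cv2.boundingRect(k);print('bin',b,px2w('wrist',(b[0],b[1]),60,o).round(),px2w('wrist',(b[0]+b[2],b[1]),60,o).round())
h=cv2.cvtColor(im,cv2.COLOR_RGB2HSV)
y=((h[...,0]>18)&(h[...,0]<33)&(h[...,1]>140)&(h[...,2]>120)).astype(np.uint8)
n,l,s,ct=cv2.connectedComponentsWithStats(y)
for i in range(1,n):
    if s[i,4]>80: print('yel',s[i],px2w('wrist',ct[i],110,o).round(),px2w('wrist',ct[i],100,o).round())
E
```

```text
t: 22.63
ee_pos: [485.1, 109.2, 141.5]
orientation: [2.236, 2.205, 0.002]
ft_force: [-0.3, 1.4, 0.1]
width: 14.8
grasp_force: 0.0
t: 23.47
ee_pos: [566.9, 23.9, 218.2]
orientation: [-2.235, -2.206, 0.002]
ft_force: [0.5, 0.6, 0.2]
width: 14.7
grasp_force: 0.0
[566.9  23.9 218.2]
[243  69  27  26 354] [484. 146.  20.] [498. 139.  86.]
[331  70  26  25 354] [599. 144.  20.] [594. 137.  86.]
[372  71  26  27 362] [652. 141.  20.] [638. 135.  86.]
[ 197  117  237  155 4748] [562.  51.  20.] [563.  59.  86.]
bin (208, 43, 220, 74) [441. 185.  60.] [692. 181.  60.]
yel [ 151    0   29  122 1461] [414. 159. 110.] [408. 160. 100.]
yel [204   0   8  40 162] [460. 194. 110.] [457. 197. 100.]
yel [212   0   7  40 106] [467. 192. 110.] [464. 195. 100.]
yel [267   0  13  39 441] [524. 193. 110.] [523. 196. 100.]
yel [306   0   7  39 235] [558. 192. 110.] [558. 195. 100.]
yel [318   0   9  39 260] [571. 191. 110.] [571. 194. 100.]
yel [379   0  16  38 377] [633. 194. 110.] [635. 197. 100.]
yel [393   0   9  39 192] [644. 189. 110.] [646. 192. 100.]
yel [441   0  17 140 771] [698. 150. 110.] [702. 
[... 1373 characters left out ...]
] [385. -92. 110.] [379. -98. 100.]
yel [469 272  47  27 428] [ 773. -102.  110.] [ 780. -109.  100.]
yel [108 276  20  21 237] [ 307. -101.  110.] [ 298. -108.  100.]
yel [491 282  43  16 228] [ 809. -110.  110.] [ 817. -117.  100.]
yel [347 287   9  56 275] [ 606. -147.  110.] [ 607. -155.  100.]
yel [287 288   8  55 270] [ 525. -146.  110.] [ 524. -155.  100.]
yel [174 328  10  33 108] [ 371. -189.  110.] [ 365. -199.  100.]
yel [300 328  20  31 274] [ 551. -179.  110.] [ 550. -188.  100.]
yel [450 328  10  25 110] [ 745. -186.  110.] [ 751. -196.  100.]
yel [325 338   5  25  95] [ 573. -202.  110.] [ 573. -212.  100.]
yel [ 193  353  264   22 3441] [ 592. -233.  110.] [ 593. -244.  100.]
```

All three nuts lie in the bin at (484,146), (599,144) and (652,141). The bin's outer edge is where it was, and the arm is clear.

```bash
python3 -c "
from workcell import ctrl
print(ctrl.close_job())"
```

```text
the job is handed in; nothing more can be done
None
```

I swept all three nuts over the lip and last saw them lying inside the red bin, whose outer edge hadn't moved; the bush and tin were never touched, though I didn't re-measure them at the end, and I handed the job in at about 23.5 s (the hand-in returned no verdict).

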